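# Empty the tipping tray of rinsed stoppers into the catch pan

### The arm

A 6-joint arm with a two-finger parallel gripper is mounted at the origin on the work surface. World frame = base frame: x ahead of the robot, y to its left, z up, the work surface at z = 0. Lengths are in mm, angles in degrees, forces in N, time in s.
With the tool pointing down it reaches from about 225 to 725 mm from the base axis. Payload 3.1 kg.
Tool frame: the origin (TCP) lies at the very end of the fingers, on their centre line; the grasp point (between the pads) lies r.grip_point_offset behind it (r.grip_point_offset is the distance from the TCP to the grasp point, in mm); z points along the fingers, y is the line along which they close (so a half turn about z gives the same grasp; the last joint's range is limited). The gripper opens to 85 mm and grips with 20 to 120 N. Pads are 22 mm wide; open, the fingers measure 114 mm over their backs; the gripper's body (76 mm by 85 mm) begins 54 mm behind the grasp point. The pads swing forward as they close: fully open they stand 13 mm farther back than shut.
Start: joints at [-81.922, 2.75, 5.684, 92.934, 0, 82.678], TCP at [139.412, -506.144, 231.312] pointing down, gripper open.
Joint ranges: [-166.93, 166.93], [-56.73, 111.36], [-69.38, 81.34], [-121.58, 131.49], [-85.45, 84.26], [-180, 180]. Speed limits (degrees/s): [159.86, 159.86, 180, 180, 180, 180].

### API

Orientations are given as a 3x3 rotation matrix whose columns are the frame's x, y, z axes.
In Python, from rig import status, viewer, r gives the robot as it stands.
- The arm moves only by the shell command python3 -m handwheel 'ROWS'. ROWS is JSON, a list that holds one entry, the list of rows, each a list of 5 numbers: the shift along the tool's x, y, z in m, then the turn about the tool's z in degrees, then the opening, from 0 (shut) to 1 (fully open). A call has 1 to 20 rows; each row shifts and turns the commanded pose from where the row before left it, along the tool's axes as they then stand; what a row does not reach is not made up. A row lasts 1/10 s, in which the tool goes at most 50 mm and 8.59 degrees, less where a joint would pass 70% of its speed; a pose out of reach is approached as far as the arm can. A call with a gripper value outside its range is refused whole. The fingers move at their own pace and stop on an object; the grip force is fixed at half the most. Time passes only in rows, so rows that do not move let the fingers close. It gives the time, the measured TCP pose, the force, the opening and the grip force at its end, in the units of the state.
- status.get_obs(): the state, without advancing time (a new reading comes with each control period).
- viewer.grab_frame(name): name is "scene" or "top"; returns a dict with "image" (384x512x3 uint8, red, green, blue), "camera_matrix" (3x3 intrinsics, pixels), "extrinsics" (4x4, takes a point from world to camera coordinates). Camera axes: x right, y down, z forward; pixel columns grow to the right and rows downward; lengths in mm; the calibration is good to about 2 mm. A picture is of the moment at which its call begins. There is no depth.
- r.job_done(): hands the job in; it is judged then, once.
The state is a dict: "clock": time; "joint_positions": joint angles; "qd": joint speeds; "tau": joint torques, N m; "ee_pos": TCP position; "ee_rot": TCP orientation; "force": force on the tool from outside, world axes, zero at the start; "wrist_torque": the same for the moment, N m; "finger_gap": finger opening in mm; "finger_force": force on a finger pad.
Only numpy, scipy, OpenCV 4.12 (cv2) and the standard library are available. Lean on these libraries where they do the work, as an engineer would, in place of code of your own. Each camera call takes 0.05 s, during which the arm holds its last target. There are 200 camera calls.

### The job

Slide the grey catch pan across so that it stands under the open end of the steel tipping tray, then push the tray's edge down so that all four stoppers slide out into the pan. Finally push the tray back level against its stop and leave the pan standing flat with all the stoppers in it; leave the bottle, flask and tube rack alone.

Things in the scene. Friction and masses are not known exactly. Their poses are not given: they have to be found in the camera images.
- stand_pivot (a point): On the hinge line at mid-width of the tray, 140 mm above the bench, on the fixed grey stand. Stand's axes, which do not tip: x along the hinge, y horizontal towards the tray's open end, z up. Base plate 170 mm (x) by 90 mm (y), 8 mm thick; upright cheeks at x = +-68 mm. Tray: 200 mm long (100 mm each side of the hinge), 100 mm wide inside; level, its inner floor is 5 mm below the hinge line.
- tray (a joint): Tipping angle of the steel tray: 0 is level, against its stop; grows as the open (+y) end goes down; stop at 0.6 rad. The hinge has 0.3 N m of friction (about 5 N on the edge), so the tray stays where it is left. Walls on both sides and at the -y end, open at +y. Stoppers start to slide at 0.25 to 0.35 rad.
- lip_edge (a point): Top of the tray's flange on its -x (robot's) side, 80 mm from the hinge towards the open end; moves with the tray. Press down here to tip it. A flat flange, 30 mm wide, runs along the whole top of each side wall, its middle at x = +-67 mm, its top 27 mm above the hinge line when level.
- tail_edge (a point): Point on top of the same flange, 80 mm from the hinge towards the closed end; it moves with the tray. Press down here to bring the tray back level.
- drop_point (a point): Fixed to the stand, on the bench 80 mm along y from the hinge line, at mid-width of the tray: straight below the open end when the tray is tipped, whose floor edge is then 79 mm above the bench and 80 mm from the hinge line. Axes as stand_pivot.
- pan_in (a point): Centre of the inner floor of the loose grey catch pan, 4 mm above its underside. Pan: 144 mm (x) by 164 mm (y) outside, 36 mm high, walls 4 mm, 0.35 kg, open on top. Its stub handle stands out at the +y end. z is up.
- pan_grip (a point): Grip point of the pan's stub handle, 109 mm from the pan's centre along the pan's y, 36 mm above the bench. The handle is an upright fin 12 mm thick (along the pan's x), 50 mm long (along y), its top 62 mm above the bench. Pinch it across its thickness from above and slide the pan over the bench; lifted by it, the pan would droop.
- stopper0_mid (a point): White stopper standing on its hexagonal head inside the tray at the start, plug end up: head 24 mm across flats and 14 mm thick, 36 mm tall overall, about 25 g, smooth. The point lies at its centre, half-way up.
- stopper1_mid (a point): White stopper standing on its hexagonal head inside the tray at the start, plug end up: head 24 mm across flats and 14 mm thick, 36 mm tall overall, about 25 g, smooth. The point lies at its centre, half-way up.
- stopper2_mid (a point): Smaller white stopper standing on its hexagonal head inside the tray at the start, plug end up: head 20 mm across flats and 12 mm thick, 30 mm tall overall, about 14 g, smooth. The point lies at its centre, half-way up.
- stopper3_mid (a point): Smaller white stopper standing on its hexagonal head inside the tray at the start, plug end up: head 20 mm across flats and 12 mm thick, 30 mm tall overall, about 14 g, smooth. The point lies at its centre, half-way up.
- amber_bottle_mid (a point): Centre of a closed amber bottle, 72 mm in diameter, about 150 mm tall, standing to the right of the tray. Leave alone.
- flask_mid (a point): Point 60 mm up on the axis of a conical glass flask, 84 mm in diameter at the foot, 125 mm tall, standing to the right, nearer the robot than the bottle. Leave alone.
- tube_rack_mid (a point): Centre of a metal test-tube rack, 70 mm (x) by 203 mm (y) and 70 mm high, its tubes reaching about 120 mm above the bench, standing beyond the tray. Leave alone.

How it is judged:
By the outcome, as a careful person would: the job done as asked, in the order asked, and still so for the second after the job is handed in, with the robot touching nothing.
It also fails if it takes over 58 s, if anything falls off the work surface, if the arm or the gripper's body presses on something with over 40 N, if the wrist force passes 120 N, or if a joint passes its speed limit or range.

## Working session

There is one attempt and no reset: what is moved stays moved. The work goes in short steps, Python scripts to look and compute and a shell command to move; the robot and the scene stay as the last step left them, time stands still between calls to the robot, and variables do not carry over. Pictures are saved under pics/ and viewed, at most 10 in all, crops included, and the job is handed in when it is done.

```bash
ls; mkdir -p pics; python3 - <<'E'
from rig import status,viewer,r
import cv2,numpy as np
o=status.get_obs();print(o);print(r.grip_point_offset)
for n in("scene","top"):
    f=viewer.grab_frame(n);cv2.imwrite(f"pics/{n}0.png",f["image"][:,:,::-1]);np.savez(f"pics/{n}0.npz",**f);print(f["camera_matrix"],f["extrinsics"])
a=cv2.imread("pics/scene0.png");b=cv2.imread("pics/top0.png")
cv2.imwrite("pics/s0.png",cv2.resize(a,(800,600)));cv2.imwrite("pics/t0.png",cv2.resize(b,(800,600)))
E
```

```text
pics
{'clock': 0.0, 'joint_positions': array([-8.19225617e+01,  2.79364990e+00,  5.59236268e+00,  9.29325280e+01,
       -1.26079475e-03,  8.26759260e+01]), 'qd': array([ 0.06407484,  0.01934509, -0.00801225, -0.14888343,  0.08946343,
       -0.02370745]), 'tau': array([-1.14324161e-03, -3.38781738e+01,  3.20016468e+01,  2.02273187e-02,
       -3.16244541e-04,  5.11355385e-07]), 'ee_pos': array([ 139.31184632, -505.55822385,  230.11683002]), 'ee_rot': array([[ 9.64088436e-01,  2.65581184e-01, -3.49953099e-04],
       [ 2.65581271e-01, -9.64085710e-01,  2.30925233e-03],
       [ 2.75909186e-04, -2.31926445e-03, -9.99997272e-01]]), 'force': array([ 0.8533618 ,  0.21568317, -0.51464442]), 'wrist_torque': array([-0.02695899, -0.01861071,  0.02857053]), 'finger_force': 0.0, 'finger_gap': 85.39240780229508}
18.700000000000003
[[382.80236703   0.         260.77008393]
 [  0.         382.80236703 193.92622685]
 [  0.           0.           1.        ]] [[ 5.47612670e-01  8.36698316e-01 -7.50283488e-03 -3.07845435e+02]
 [ 6.55660519e-01 -4.34661129e-01 -6.17396945e-01 -3.28703731e+02]
 [-5.19836174e-01  3.33175076e-01 -7.86615993e-01  1.44221695e+03]
 [ 0.00000000e+00  0.00000000e+00  0.00000000e+00  1.00000000e+00]]
[[424.12284749   0.         266.50237536]
 [  0.         424.12284749 193.98379797]
 [  0.           0.           1.        ]] [[-8.64706554e-03 -9.99934683e-01 -7.47382063e-03 -3.34254941e+01]
 [-9.97262431e-01  9.17236503e-03 -7.33724220e-02  6.03751199e+02]
 [ 7.34361822e-02  6.81890438e-03 -9.97276606e-01  1.04115688e+03]
 [ 0.00000000e+00  0.00000000e+00  0.00000000e+00  1.00000000e+00]]
```

View pics/s0.png

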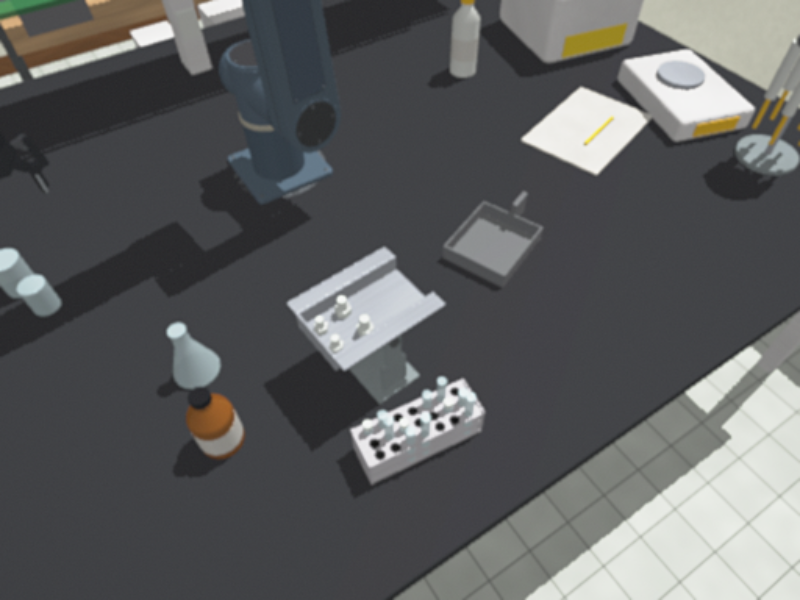

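View pics/t0.png

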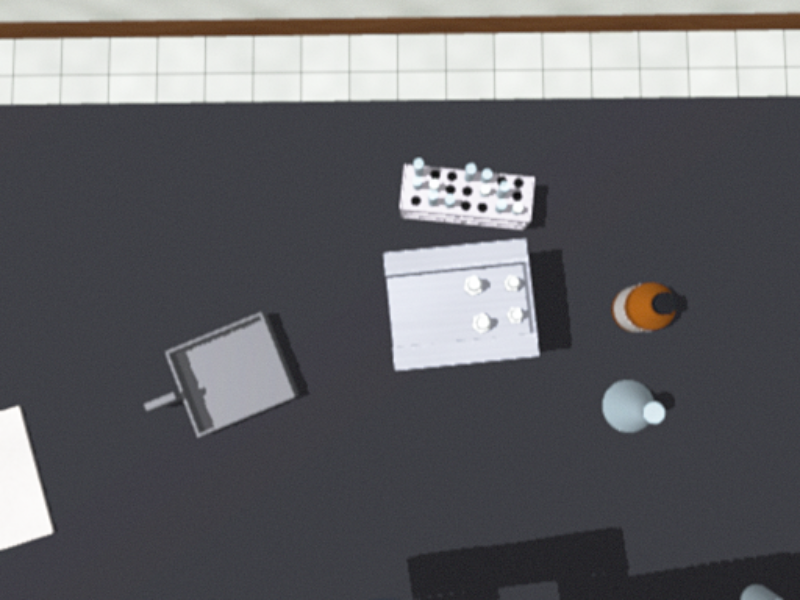

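The views show the tray at roughly top (384–539, 239–371), the pan left of it at (166–297, 313–437) with its handle at (145–180, 402), and the rack, bottle and flask clear of the path. I'll cast rays for the corners.

```bash
cat > h.py <<'E'
import numpy as np
def ray(f,uv,z):
    K=f["camera_matrix"];E=f["extrinsics"];R=E[:3,:3];c=-R.T@E[:3,3]
    d=R.T@np.linalg.solve(K,[uv[0],uv[1],1]);return c+d*(z-c[2])/d[2]
E
python3 - <<'E'
import numpy as np;from h import ray
np.set_printoptions(precision=1,suppress=True)
t=np.load("pics/top0.npz");s=np.load("pics/scene0.npz")
def P(f,L,z):return np.array([ray(f,np.array(p)/1.5625,z) for p in L])
def rep(n,q):
    print(n,q[:,:2].tolist() and q[:,:2].round(1).tolist(),"c",q.mean(0),"sides",[round(float(np.linalg.norm(q[i]-q[(i+1)%4]))) for i in range(4)])
    return q.mean(0)
# tray: far-open, far-closed, near-closed, near-open
q=P(t,[(384,252),(527,239),(539,356),(394,371)],167);rep("tray",q)
d=q[0]-q[1]+q[3]-q[2];print("y dir deg",np.degrees(np.arctan2(d[1],d[0])))
d=q[0]-q[3]+q[1]-q[2];print("x dir deg",np.degrees(np.arctan2(d[1],d[0])))
rep("tray scene",P(s,[(443,300),(346,366),(289,303),(388,250)],167))
q=P(t,[(166,352),(262,313),(297,397),(198,437)],36);rep("pan",q)
d=q[0]-q[1]+q[3]-q[2];print("pan y dir",np.degrees(np.arctan2(d[1],d[0])))
d=q[1]-q[2]+q[0]-q[3];print("pan x dir",np.degrees(np.arctan2(d[1],d[0])))
rep("pan scene",P(s,[(543,234),(501,284),(444,240),(485,203)],36))
print("handle tip/root",P(t,[(146,407),(180,397)],62), P(s,[(522,195),(514,210)],62))
E
```

```text
tray [[664.6, 4.7], [680.9, -194.7], [518.3, -207.7], [499.4, -8.2]] c [ 590.8 -101.5  167. ] sides [200, 163, 200, 166]
y dir deg 95.03650520766439
x dir deg 4.537126628623602
tray scene [[656.8, 8.6], [679.6, -185.4], [523.8, -203.2], [513.2, -6.9]] c [593.4 -96.7 167. ] sides [195, 157, 197, 144]
pan [[528.6, 357.2], [588.9, 205.9], [456.4, 149.7], [395.6, 304.5]] c [492.4 254.3  36. ] sides [163, 144, 166, 143]
pan y dir 111.59108811705974
pan x dir 22.28947953867455
pan scene [[546.6, 347.9], [604.7, 189.8], [446.7, 166.2], [404.9, 305.5]] c [500.7 252.4  36. ] sides [168, 160, 145, 148]
handle tip/root [[444.8 376.3  62. ]
 [459.6 324.4  62. ]] [[450.1 367.3  62. ]
 [476.8 323.3  62. ]]
```

```bash
python3 -m handwheel '[[[0,0,0,-8.04,1],[0,0,0,-8.04,1],[0,0,0,-8.04,1],[0,0,0,-8.04,1],[0,0,0,-8.04,1],[0,0,0,-8.04,1],[0,0,0,-8.04,1],[0,0,0,-8.04,1],[0,0,0,-8.04,1],[0,0,0,-8.04,1],[0,0,0,-8.04,1],[0,0,0,-8.04,1]]]'
python3 -m handwheel '[[[0.034,0.0305,0,0,1],[0.034,0.0305,0,0,1],[0.034,0.0305,0,0,1],[0.034,0.0305,0,0,1],[0.034,0.0305,0,0,1],[0.034,0.0305,0,0,1],[0.034,0.0305,0,0,1],[0.034,0.0305,0,0,1],[0.034,0.0305,0,0,1],[0.034,0.0305,0,0,1],[0.034,0.0305,0,0,1],[0.034,0.0305,0,0,1],[0.034,0.0305,0,0,1],[0.034,0.0305,0,0,1],[0.034,0.0305,0,0,1],[0.034,0.0305,0,0,1],[0.034,0.0305,0,0,1],[0.034,0.0305,0,0,1],[0.034,0.0305,0,0,1],[0.034,0.0305,0,0,1]]]'
```

```text
clock: 1.3
ee_pos: [139.3, -505.8, 230.6]
ee_rot: [[-0.378, 0.926, -0.0], [0.926, 0.378, 0.001], [0.001, 0.0, -1.0]]
force: [0.5, -0.1, -0.2]
finger_gap: 85.2
finger_force: 0.0
clock: 3.3
ee_pos: [452.1, 354.0, 230.5]
ee_rot: [[-0.373, 0.928, -0.001], [0.928, 0.373, -0.001], [-0.0, -0.001, -1.0]]
force: [0.1, -1.2, 0.2]
finger_gap: 85.6
finger_force: 0.0
```

```bash
python3 -m handwheel '[[[0,0,0.03,0,1],[0,0,0.03,0,1],[0,0,0.03,0,1],[0,0,0.03,0,1],[0,0,0.03,0,1],[0,0,0.025,0,1],[0,0,0.02,0,1],[0,0,0.015,0,1]]]'
python3 -m handwheel '[[[0,0,0,0,0],[0,0,0,0,0],[0,0,0,0,0],[0,0,0,0,0],[0,0,0,0,0],[0,0,0,0,0],[0,0,0,0,0],[0,0,0,0,0],[0,0,0,0,0],[0,0,0,0,0]]]'
```

```text
clock: 4.1
ee_pos: [450.6, 351.3, 18.7]
ee_rot: [[-0.373, 0.928, -0.003], [0.928, 0.373, -0.002], [-0.001, -0.004, -1.0]]
force: [-0.1, -0.2, -0.1]
finger_gap: 85.1
finger_force: 0.0
clock: 5.1
ee_pos: [453.2, 353.0, 22.9]
ee_rot: [[-0.373, 0.928, 0.003], [0.928, 0.373, 0.002], [0.001, 0.003, -1.0]]
force: [0.8, -0.8, 5.8]
finger_gap: 10.9
finger_force: 59.5
```

```bash
python3 - <<'E'
from rig import viewer
import cv2,numpy as np
f=viewer.grab_frame("top");cv2.imwrite("pics/t1.png",cv2.resize(np.ascontiguousarray(f["image"][:,:,::-1]),(800,600)));np.savez("pics/top1.npz",**f)
E
```

```text
(no output)
```

View pics/t1.png

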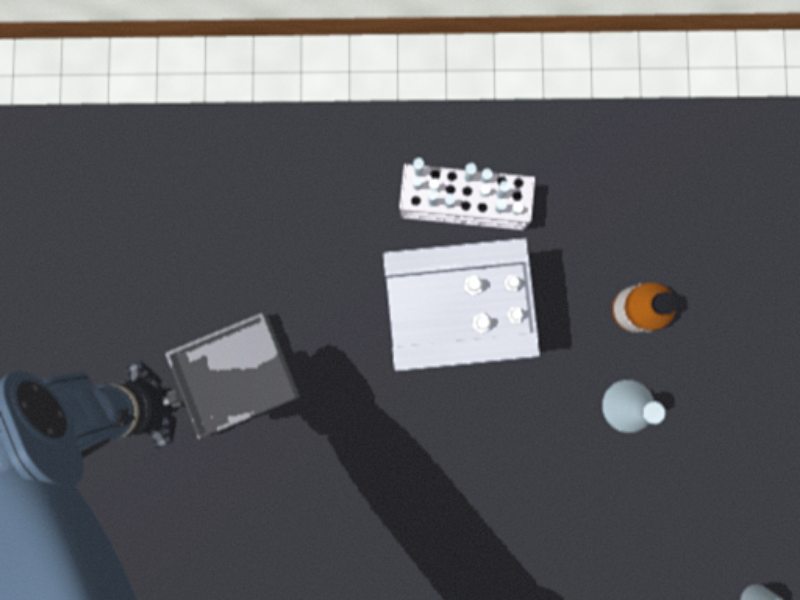

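The pan has not moved: its corners are still at about (166,353), (263,314), (298,398) and (199,437). The handle is pinched, so I'll turn the pan parallel to the tray and slide it, stopping 15 mm short to check.

```bash
python3 -m handwheel '[[[0,0,0,2.2,0],[0,0,0,2.2,0],[0,0,0,2.2,0],[0,0,0,2.2,0],[0,0,0,2.2,0],[0,0,0,2.2,0],[0,0,0,2.2,0],[0,0,0,1.7,0],[0,0,0,0,0]]]'
python3 -m handwheel '[[[-0.006,0.003,0,0,0],[-0.012,0.006,0,0,0],[-0.0125,0.006,0,0,0],[-0.0125,0.006,0,0,0],[-0.0125,0.006,0,0,0],[-0.0125,0.006,0,0,0],[-0.0125,0.006,0,0,0],[-0.0125,0.006,0,0,0],[-0.0125,0.006,0,0,0],[-0.0125,0.006,0,0,0],[-0.0125,0.006,0,0,0],[-0.0125,0.006,0,0,0],[-0.0125,0.006,0,0,0],[-0.0125,0.006,0,0,0],[-0.0125,0.006,0,0,0],[-0.0125,0.006,0,0,0],[-0.0125,0.006,0,0,0],[-0.004,0.001,0,0,0],[0,0,0,0,0],[0,0,0,0,0]]]'
python3 - <<'E'
from rig import viewer
import cv2,numpy as np
for n in("top","scene"):
    f=viewer.grab_frame(n);cv2.imwrite(f"pics/{n}2.png",cv2.resize(np.ascontiguousarray(f["image"][:,:,::-1]),(800,600)));np.savez(f"pics/{n}2.npz",**f)
E
```

```text
clock: 6.05
ee_pos: [454.0, 351.1, 22.8]
ee_rot: [[-0.082, 0.997, 0.004], [0.997, 0.082, -0.002], [-0.003, 0.004, -1.0]]
force: [2.3, -4.1, 5.2]
finger_gap: 11.5
finger_force: 59.8
clock: 8.05
ee_pos: [570.2, 152.5, 22.9]
ee_rot: [[-0.083, 0.997, 0.002], [0.997, 0.083, 0.002], [0.002, 0.003, -1.0]]
force: [0.3, 1.6, 5.4]
finger_gap: 11.5
finger_force: 59.8
```

View pics/top2.png

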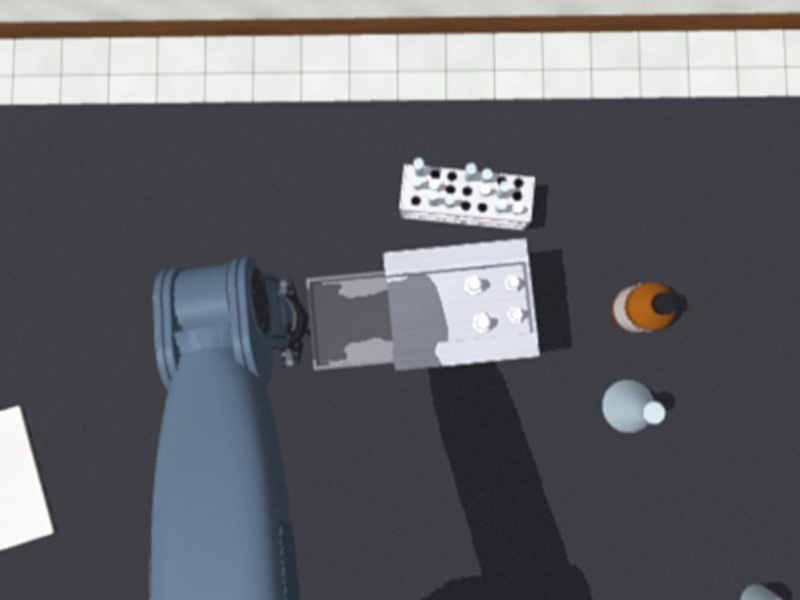

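```bash
python3 - <<'E'
import numpy as np;from h import ray
t=np.load("pics/top2.npz")
a=ray(t,np.array((307,279))/1.5625,36);b=ray(t,np.array((314,369))/1.5625,36);print(a,b,np.linalg.norm(a-b))
yd=np.array([np.cos(np.radians(94.8)),np.sin(np.radians(94.8))]);xd=np.array([yd[1],-yd[0]])
p=np.array([591,-101.]);m=(a+b)[:2]/2-p
print("mid of +y end rel pivot x,y",m@xd,m@yd,"centre y",m@yd-82,"TCP rel", (np.array([570.2,152.5])-p)@xd,(np.array([570.2,152.5])-p)@yd)
E
```

```text
[642.41011077 134.66649645  36.        ] [499.90770128 123.14212566  36.        ] 142.96764610936256
mid of +y end rel pivot x,y -0.5336115428065992 230.75826423251385 centre y 148.75826423251385 TCP rel 0.48528181235228923 254.35143896106152
```

```bash
python3 -m handwheel '[[[-0.004,0,0,0,0],[-0.004,0,0,0,0],[-0.004,0,0,0,0],[-0.004,0,0,0,0],[0,0,0,0,0],[0,0,0,0,0],[0,0,0,0,0.4],[0,0,0,0,0.4],[0,0,0,0,0.4],[0,0,0,0,0.4],[0,0,0,0,0.4]]]'
python3 -m handwheel '[[[0,0,-0.01,0,0.4],[0,0,-0.02,0,0.4],[0,0,-0.03,0,0.4],[0,0,-0.03,0,0.4],[0,0,-0.03,0,0.4],[0,0,-0.03,0,0.4],[0,0,-0.03,0,0.4],[0,0,-0.03,0,0.4],[0,0,-0.01,0,0],[0,0,0,0,0]]]'
```

```text
clock: 9.25
ee_pos: [570.2, 135.6, 20.9]
ee_rot: [[-0.083, 0.997, -0.001], [0.997, 0.083, -0.0], [-0.0, -0.001, -1.0]]
force: [-0.7, -0.3, -0.8]
finger_gap: 34.0
finger_force: 0.0
clock: 10.25
ee_pos: [571.7, 135.9, 244.0]
ee_rot: [[-0.083, 0.997, 0.005], [0.997, 0.083, 0.001], [0.0, 0.005, -1.0]]
force: [-0.1, -0.2, 0.2]
finger_gap: 5.9
finger_force: 0.0
```

```bash
python3 -m handwheel '[[[-0.02,-0.0085,0,0,0],[-0.02,-0.0085,0,0,0],[-0.02,-0.0085,0,0,0],[-0.02,-0.0085,0,0,0],[-0.02,-0.0085,0,0,0],[-0.02,-0.0085,0,0,0],[-0.02,-0.0085,0,0,0],[-0.018,-0.008,0,0,0],[0,0,0.02,0,0],[0,0,0.02,0,0],[0,0,0.015,0,0],[0,0,0,0,0]]]'
python3 - <<'E'
from rig import viewer
import cv2,numpy as np
o=[]
for n in("top","scene"):
    f=viewer.grab_frame(n);i=np.ascontiguousarray(f["image"][:,:,::-1]);np.savez(f"pics/{n}3.npz",**f)
    c=i[130:270,160:380] if n=="top" else i[110:290,160:380]
    o.append(cv2.resize(c,(660,c.shape[0]*3//(2 if 0 else 1)) if 0 else None,fx=1.8,fy=1.6))
cv2.imwrite("pics/v3.png",np.vstack(o))
E
```

```text
clock: 11.45
ee_pos: [513.4, -26.8, 181.1]
ee_rot: [[-0.083, 0.997, -0.009], [0.997, 0.083, 0.002], [0.002, -0.009, -1.0]]
force: [-0.2, 0.4, -0.1]
finger_gap: -0.2
finger_force: 0.0
```

View pics/v3.png

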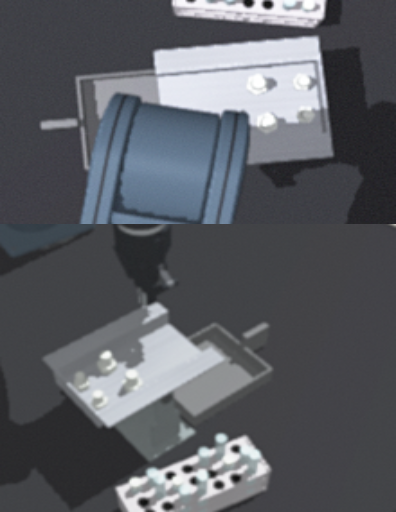

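The pan stands square below the open end, and the shut fingers (lower view, ~(145,300)) are over the robot-side flange near its open end. Pressing down now.

```bash
python3 -m handwheel '[[[0,0.002,0.005,0,0],[0,0,0.005,0,0],[0,0,0.003,0,0],[0,0,0.003,0,0],[0,0,0.003,0,0],[0,0,0.003,0,0],[0,0,0.003,0,0],[0,0,0.003,0,0],[0,0,0.003,0,0],[0,0,0.003,0,0]]]'
python3 -m handwheel '[[[0,0,0.003,0,0],[0,0,0.003,0,0],[0,0,0.003,0,0],[0,0,0.003,0,0],[0,0,0.003,0,0],[0,0,0.003,0,0]]]'
```

```text
clock: 12.55
ee_pos: [518.5, -24.3, 153.9]
ee_rot: [[-0.085, 0.996, 0.002], [0.996, 0.085, 0.006], [0.006, 0.002, -1.0]]
force: [-2.1, 7.3, 6.3]
finger_gap: -0.1
finger_force: 4.0
clock: 13.15
ee_pos: [518.5, -23.5, 135.3]
ee_rot: [[-0.085, 0.996, 0.001], [0.996, 0.085, 0.008], [0.008, 0.002, -1.0]]
force: [-1.3, 8.0, 4.9]
finger_gap: 0.4
finger_force: 3.6
```

```bash
python3 -m handwheel '[[[0,0,0.003,0,0],[0,0,0.003,0,0],[0,0,0.003,0,0],[0,0,0.003,0,0]]]'
python3 -m handwheel '[[[0,0,0.003,0,0],[0,0,0.002,0,0],[0,0,0,0,0],[0,0,0,0,0],[0,0,0,0,0]]]'
python3 - <<'E'
from rig import viewer
import cv2,numpy as np
f=viewer.grab_frame("scene");i=np.ascontiguousarray(f["image"][:,:,::-1])
cv2.imwrite("pics/v4.png",cv2.resize(i[110:290,160:380],None,fx=3,fy=3))
E
```

```text
clock: 13.55
ee_pos: [518.6, -25.1, 123.0]
ee_rot: [[-0.085, 0.996, 0.001], [0.996, 0.085, 0.004], [0.004, 0.002, -1.0]]
force: [-0.7, 5.5, 3.9]
finger_gap: -0.1
finger_force: 2.8
clock: 14.05
ee_pos: [518.8, -25.2, 122.5]
ee_rot: [[-0.085, 0.996, 0.004], [0.996, 0.084, 0.003], [0.003, 0.004, -1.0]]
force: [-8.2, 7.2, 20.5]
finger_gap: 0.1
finger_force: 10.4
```

View pics/v4.png

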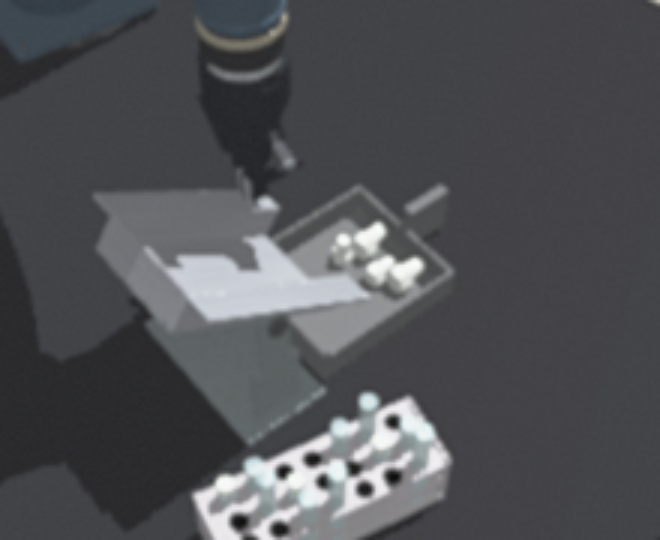

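All four stoppers lie inside the pan (around (340–410, 240–275) in the crop), and the tray is on its lower stop. Next I'll raise the tool, move to the tail end and push the tray level.

```bash
python3 -m handwheel '[[[0,0,-0.01,0,0],[0,0,-0.02,0,0],[0,0,-0.025,0,0],[0,0,-0.025,0,0],[0,0,-0.025,0,0],[0,0,-0.025,0,0],[-0.02,0,0,0,0],[-0.02,0,0,0,0],[-0.025,0,0,0,0],[-0.025,0,0,0,0],[-0.02,0,0,0,0],[-0.021,0,0,0,0],[0,0,0,0,0],[0,0,0,0,0]]]'
python3 -m handwheel '[[[0,0,0.008,0,0],[0,0,0.008,0,0],[0,0,0.008,0,0],[0,0,0.004,0,0],[0,0,0.004,0,0],[0,0,0.004,0,0],[0,0,0.004,0,0],[0,0,0.004,0,0],[0,0,0.004,0,0],[0,0,0.004,0,0]]]'
```

```text
clock: 15.5
ee_pos: [529.1, -158.1, 246.8]
ee_rot: [[-0.082, 0.997, -0.001], [0.997, 0.082, 0.0], [0.0, -0.001, -1.0]]
force: [-0.1, -0.3, -0.0]
finger_gap: -0.1
finger_force: 0.0
clock: 16.5
ee_pos: [530.7, -158.8, 197.7]
ee_rot: [[-0.083, 0.997, 0.005], [0.997, 0.083, -0.003], [-0.004, 0.005, -1.0]]
force: [-0.1, -1.5, 6.8]
finger_gap: -0.1
finger_force: 2.6
```

Contact is made. I'll press on to level.

```bash
python3 -m handwheel '[[[0,0,0.004,0,0],[0,0,0.004,0,0],[0,0,0.004,0,0],[0,0,0.004,0,0],[0,0,0.003,0,0],[0,0,0.003,0,0],[0,0,0.003,0,0]]]'
python3 -m handwheel '[[[0,0,0.002,0,0],[0,0,0.002,0,0],[0,0,0.002,0,0],[0,0,0.002,0,0],[0,0,0,0,0]]]'
```

```text
clock: 17.2
ee_pos: [531.3, -160.4, 173.5]
ee_rot: [[-0.082, 0.997, 0.006], [0.997, 0.082, -0.007], [-0.007, 0.006, -1.0]]
force: [0.0, -4.4, 6.8]
finger_gap: 0.2
finger_force: 3.3
clock: 17.7
ee_pos: [531.4, -161.1, 167.0]
ee_rot: [[-0.082, 0.997, 0.007], [0.997, 0.082, -0.009], [-0.009, 0.006, -1.0]]
force: [-1.1, -4.8, 10.3]
finger_gap: 0.2
finger_force: 5.4
```

```bash
python3 -m handwheel '[[[0,0,0.002,0,0],[0,0,0.002,0,0],[0,0,0,0,0],[0,0,0,0,0]]]'
python3 -m handwheel '[[[0,0,-0.01,0,0],[0,0,-0.02,0,0],[0,0,-0.03,0,0],[0,0,-0.03,0,0],[-0.02,-0.03,0,0,0],[-0.02,-0.04,0,0,0],[-0.02,-0.04,0,0,0],[-0.01,-0.04,0,0,0],[0,-0.03,0,0,0],[0,0,0,0,0],[0,0,0,0,0],[0,0,0,0,0]]]'
python3 - <<'E'
from rig import viewer
import cv2,numpy as np
o=[]
for n in("top","scene"):
    f=viewer.grab_frame(n);i=np.ascontiguousarray(f["image"][:,:,::-1]);np.savez(f"pics/{n}5.npz",**f)
    c=i[130:270,160:380] if n=="top" else i[110:290,160:380]
    o.append(cv2.resize(c,None,fx=1.85,fy=1.85))
cv2.imwrite("pics/v5.png",np.vstack(o))
E
```

```text
clock: 18.1
ee_pos: [531.5, -161.2, 166.9]
ee_rot: [[-0.082, 0.997, 0.01], [0.997, 0.082, -0.01], [-0.011, 0.009, -1.0]]
force: [-5.9, -3.0, 22.6]
finger_gap: -0.2
finger_force: 11.6
clock: 19.3
ee_pos: [356.5, -242.3, 248.2]
ee_rot: [[-0.084, 0.996, 0.001], [0.996, 0.084, 0.0], [0.0, 0.001, -1.0]]
force: [-0.1, -0.1, 0.1]
finger_gap: -0.2
finger_force: 0.0
```

View pics/v5.png

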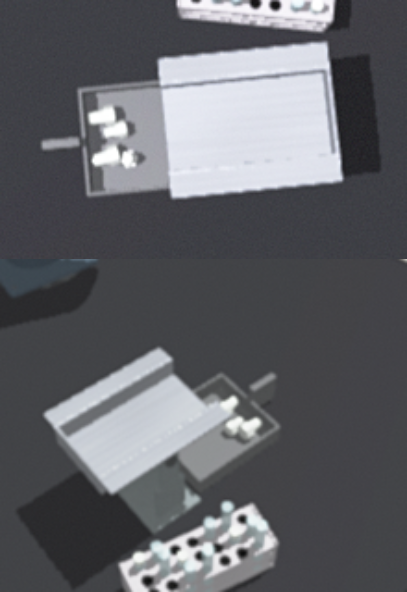

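The tray is level at its stop: the flange was at 166.9 mm and the force rose to 23 N. All four stoppers are in the flat pan (around (90–140, 115–160) in the top view), everything else looks untouched, and the arm is clear.

```bash
python3 -c "
from rig import r
print(r.job_done())"
```

```text
the job is handed in; nothing more can be done
None
```

The job is done and handed in at about 19 s of the 58 s allowed: the pan stands flat under the tray's open end with all four stoppers in it, the tray is back level against its stop, and the bottle, flask and rack were left alone.

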